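# Feed kiln posts from a hand tray into the feed rail

### The arm

A 6-joint arm with a two-finger parallel gripper is mounted at the origin on the work surface. World frame = base frame: x ahead of the robot, y to its left, z up, the work surface at z = 0. Lengths are in mm, angles in rad, forces in N, time in s.
With the tool pointing down it reaches from about 350 to 775 mm from the base axis. Payload 5.5 kg.
Tool frame: the origin (TCP) lies midway between the tips of the shut fingers; the grasp point (between the pads) lies robot.tcp_to_grasp behind it (robot.tcp_to_grasp is the distance from the TCP to the grasp point, in mm); z points along the fingers, y is the line along which they close (so a half turn about z gives the same grasp; the last joint's range is limited). The gripper opens to 85 mm and grips with 20 to 120 N. Pads are 22 mm wide; open, the fingers measure 114 mm over their backs; the gripper's body (76 mm by 85 mm) begins 54 mm behind the grasp point. The pads swing forward as they close: fully open they stand 13 mm farther back than shut.
Start: joints at [1.142, 0.313, 0.046, 1.304, 0, 1.431], TCP at [163.787, 551.225, 202.723] pointing down, gripper open.
Joint ranges: [-2.76, 2.76], [-0.86, 1.69], [-1.03, 1.26], [-2.2, 2.34], [-1.47, 1.5], [-3.14, 3.14]. Speed limits (rad/s): [2.57, 2.57, 3.14, 3.14, 3.14, 3.14].

### API

Orientations are given as a 3x3 rotation matrix whose columns are the frame's x, y, z axes.
In Python, from cell import robot gives the robot as it stands.
- The arm moves only by the shell command python3 -m jog 'ROWS' [FORCE]. ROWS is JSON, a list of rows, each a list of 7 numbers: the shift along the tool's x, y, z in mm, then the turn, a rotation vector about the tool's x, y, z in degrees, then the opening in per cent of the stroke, from 0 (shut) to 100 (fully open). In form: [[tx, ty, tz, ax, ay, az, fingers], ...]. A call has 1 to 12 rows; each row shifts and turns the commanded pose from where the row before left it, along the tool's axes as they then stand; what a row does not reach is not made up. A row lasts 1/8 s, in which the tool goes at most 62.5 mm and 10.7 degrees, less where a joint would pass 70% of its speed; a pose out of reach is approached as far as the arm can. A call is refused whole if a number of a shift passes 62.5 or a number of a turn 10.7, either way. A call with a gripper value outside its range is refused whole. The fingers move at their own pace and stop on an object; FORCE is the grip in N (left out, the last holds). Time passes only in rows, so rows that do not move let the fingers close. It gives the time, the measured TCP pose, the force, the opening and the grip force at its end, in the units of the state.
- robot.observe(): the state, without advancing time (a new reading comes with each control period).
- robot.read_camera(name): name is "side" or "top"; returns a dict with "pixels" (480x640x3 uint8, red, green, blue), "intrinsics" (3x3 intrinsics, pixels), "R" (3x3) and "t" (3): a world point X has camera coordinates R X + t. Camera axes: x right, y down, z forward; pixel columns grow to the right and rows downward; lengths in mm; the calibration is good to about 2 mm. A picture is of the moment at which its call begins. There is no depth.
- robot.hand_in(): hands the job in; it is judged then, once.
The state is a dict: "time": time; "joint_pos": joint angles; "qd": joint speeds; "joint_torque": joint torques, N m; "tool_pos": TCP position; "tcp_rot": TCP orientation; "wrist_force": force on the tool from outside, world axes, zero at the start; "moment": the same for the moment, N m; "width": finger opening in mm; "finger_force": force on a finger pad.
Only numpy, scipy, OpenCV 4.12 (cv2) and the standard library are available. Lean on these libraries where they do the work, as an engineer would, in place of code of your own. Each camera call takes 0.05 s, during which the arm holds its last target. There are 200 camera calls.

### The job

Carry the wooden tray of three kiln posts by its red handle to the mouth of the feed rail, and only there, with its lip just over the mouth, tip it so that the posts roll off in single file down the grooved channel and come to rest lying crosswise one behind the other against its end stop. The posts are freshly coated: do not touch them with the gripper. Then put the empty tray back down flat in the middle of its cork mat, let go, and leave the jar, bowl and mug where they are.

Things in the scene. Friction and masses are not known exactly. Their poses are not given: they have to be found in the camera images.
- tray: Loose wooden hand tray, 0.3 kg, 166 mm long (x -86 to +80 mm), 104 wide; origin on its underside, z up. Back wall 60 mm high at x = -83, side walls 45 to 55 high, no front wall: the open lip is at +x. The floor (96 wide inside, 4 thick) rises 3 degrees to the lip: the posts stay put while it is level, start to roll with the lip tipped down about 10 degrees; 20 to 30 empties it.
- handle (a point): Centre of the tray's red handle bar, which bridges the tray along its y: 14 mm thick along the tray's x, 26 high, 116 long; at x = -12, y = 0, z = 105 mm in the tray frame, axes as the tray's. Take it from above, fingers closing along the tray's x. The posts' tops stay 35 mm below the bar's underside.
- lip (a point): Middle of the tray's open front edge, on the floor's top: x = +80, y = 0, z = 22 mm in the tray frame; axes as the tray's. The front foot, under x = 35 mm, is the only thing below the floor near it.
- post1: White ceramic kiln post with two terracotta bands: a cylinder 34 mm in diameter, 90 mm long, 0.12 kg, lying crosswise in the tray against the back wall. Origin at its centre, y along its length. Posts 2 and 3 lie ahead of it, touching.
- post2: The same kind of post, the middle one in the tray. Origin at its centre, its y along its length.
- post3: The same kind of post, the front one in the tray. Origin at its centre, its y along its length.
- channel: Fixed aluminium channel on a grey stand. Origin: middle of its floor's leading edge, 100 mm above the bench; x runs down the channel, 14 degrees downhill, y across (level), z square to the floor. Groove 96 mm wide, walls 34 high, blue end stop at x = 200. Over the first 50 mm blue cheeks flare to 130 apart. A blue guide rail, 12 thick, crosses at x = -4, top level with the floor.
- mouth (a point): Where the tray's lip belongs while tipping: on the channel floor's middle line, 15 mm past its leading edge (flare 120 mm wide there); axes as the channel's. Keep the lip 5 to 15 mm above it and within 6 mm sideways, tray x along channel x in plan; the tray's floor may rest and tilt on the guide rail.
- mat: Cork mat fixed to the bench, 250 (its x) x 190 (its y) x 4 mm; origin at the centre of its underside, z up. The tray stands on it at the start.
- glaze_jar: Amber glaze jar with a black lid, 72 mm diameter, 110 mm high; a bystander. Origin at the centre of its underside.
- bisque_bowl: Terracotta bowl, 110 mm across, 55 mm high; a bystander. Origin at the centre of its underside.
- mug: Blue mug, 80 mm diameter, 90 mm high; a bystander. Origin at the centre of its underside.
Mind the look-alikes: they are no part of the job. What is shaped like the post3 but green is not meant.

How it is judged (in metres and radians):
On the way, in this order (a step that is already met when the one before it is completed fails the run):
1. the tray's lip is at the mouth of the feed rail (within 60 mm) with all three posts still aboard (distance between lip and mouth below 0.06 m and x of post1 in the frame of tray between -0.085 and 0.075 m and z of post1 in the frame of tray between 0.02 and 0.06 m and x of post2 in the frame of tray between -0.085 and 0.075 m and z of post2 in the frame of tray between 0.02 and 0.06 m and x of post3 in the frame of tray between -0.085 and 0.075 m and z of post3 in the frame of tray between 0.02 and 0.06 m), for 0.1 s.
2. with the tray still held up off the bench, all three posts lie crosswise in the groove (x of post1 in the frame of channel between 0.05 and 0.2 m and y of post1 in the frame of channel between -0.015 and 0.015 m and z of post1 in the frame of channel between 0.009 and 0.027 m and angle between the y axis of each of post1, post2, post3 and the y axis of channel, either way round below 0.2 rad and x of post2 in the frame of channel between 0.05 and 0.2 m and y of post2 in the frame of channel between -0.015 and 0.015 m and z of post2 in the frame of channel between 0.009 and 0.027 m and x of post3 in the frame of channel between 0.05 and 0.2 m and y of post3 in the frame of channel between -0.015 and 0.015 m and z of post3 in the frame of channel between 0.009 and 0.027 m and height (world z) of tray above 0.04 m), for 0.2 s.
At the end, for the whole second after the job is handed in: The posts lie at rest on the groove floor, crosswise (0.2 rad), none on another, centres at channel x = 95 to 200 mm and within 15 mm of its middle line; the tray stands flat (0.06 rad) and at rest on the mat, its origin within 40 mm of the mat's centre (x of post1 in the frame of channel between 0.05 and 0.2 m and y of post1 in the frame of channel between -0.015 and 0.015 m and z of post1 in the frame of channel between 0.009 and 0.027 m and angle between the y axis of each of post1, post2, post3 and the y axis of channel, either way round below 0.2 rad and x of post2 in the frame of channel between 0.05 and 0.2 m and y of post2 in the frame of channel between -0.015 and 0.015 m and z of post2 in the frame of channel between 0.009 and 0.027 m and x of post3 in the frame of channel between 0.05 and 0.2 m and y of post3 in the frame of channel between -0.015 and 0.015 m and z of post3 in the frame of channel between 0.009 and 0.027 m and linear speed of each of post1, post2, post3 below 0.03 m/s and x of each of post1, post2, post3 in the frame of channel above 0.095 m and horizontal distance between tray and mat below 0.04 m and height (world z) of tray below 0.01 m and angle between tray's own z axis and vertical below 0.06 rad and linear speed of tray below 0.02 m/s); the robot touches nothing.
It fails at once if the gripper touches a post (contact force between the fingers and post1 above 1 N or contact force between the fingers and post2 above 1 N or contact force between the fingers and post3 above 1 N).
It fails at once if the jar, bowl or mug is displaced by more than 25 mm (distance of any of glaze_jar, bisque_bowl, mug from where it was at the start of the episode above 0.025 m).
It also fails if it takes over 58 s, if anything falls off the work surface, if the arm or the gripper's body presses on something with over 40 N, if the wrist force passes 120 N, or if a joint passes its speed limit or range.

## Working session

There is one attempt and no reset: what is moved stays moved. The work goes in short steps, Python scripts to look and compute and a shell command to move; the robot and the scene stay as the last step left them, time stands still between calls to the robot, and variables do not carry over. Pictures are saved under pics/ and viewed, at most 10 in all, crops included, and the job is handed in when it is done.

```bash
mkdir -p pics; ls; python3 - <<'E'
from cell import robot
import cv2,numpy as np
for n in("top","side"):
    c=robot.read_camera(n);cv2.imwrite(f"pics/{n}0.png",c["pixels"][:,:,::-1]);np.savez(f"{n}0.npz",**{k:np.array(v) for k,v in c.items()})
    print(n,c["intrinsics"],c["R"],c["t"])
print(robot.tcp_to_grasp,robot.observe())
E
```

```text
pics
top [[446.65688544   0.         319.78840544]
 [  0.         446.65688544 241.7862268 ]
 [  0.           0.           1.        ]] [[ 0.02779461 -0.99960843 -0.00323106]
 [-0.98849509 -0.02700456 -0.14882277]
 [ 0.14867724  0.00733036 -0.98885861]] [-148.1572944   485.10400413  995.60131783]
side [[489.45536669   0.         321.30853091]
 [  0.         489.45536669 237.79196012]
 [  0.           0.           1.        ]] [[ 0.90516387 -0.42468673 -0.01787587]
 [-0.23650127 -0.46823578 -0.85136502]
 [ 0.35319331  0.77485253 -0.52426906]] [-526.5486438   149.94438376 1076.15357798]
18.700000000000003 {'time': 0.1, 'joint_pos': array([1.14243183e+00, 3.13924527e-01, 4.50656392e-02, 1.30360613e+00,
       8.47067867e-06, 1.43121404e+00]), 'qd': array([ 0.00033885, -0.00135997,  0.00108651,  0.00263327,  0.00117806,
        0.00034003]), 'joint_torque': array([ 3.47583969e-03, -4.81724882e+01,  2.99244922e+01,  1.27396695e-02,
       -1.35405307e-04,  1.13623415e-05]), 'tool_pos': array([163.53097834, 550.7153406 , 201.88750807]), 'tcp_rot': array([[-9.58591308e-01,  2.84784502e-01, -7.00852686e-04],
       [ 2.84785263e-01,  9.58590142e-01, -1.51440101e-03],
       [ 2.40552538e-04, -1.65128416e-03, -9.99998608e-01]]), 'wrist_force': array([-0.74531093,  0.08636215,  0.34259582]), 'moment': array([ 0.01666097,  0.0287782 , -0.02179505]), 'finger_force': 0.0, 'width': 85.43323584816112}
```

View pics/top0.png

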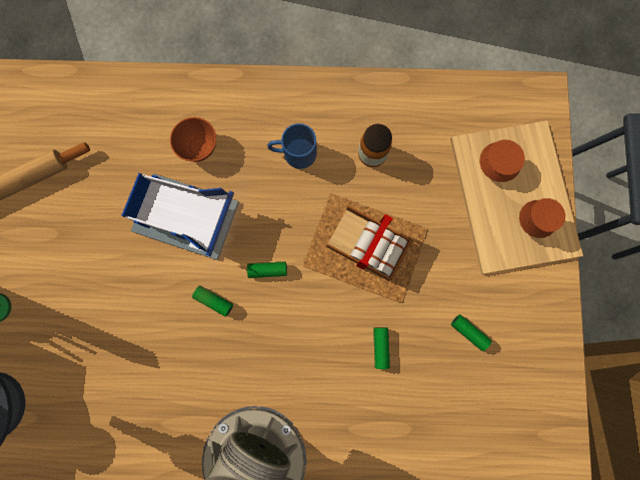

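View pics/side0.png

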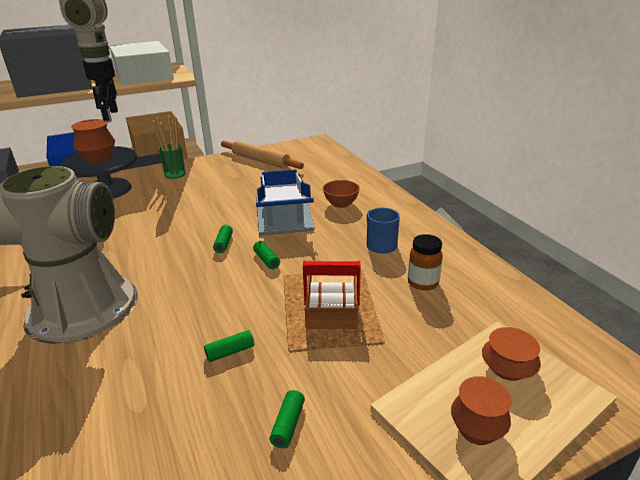

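The top view shows the tray's red handle at about (375,242), with its open lip facing left. The feed channel is at about (183,215), with the blue rail and mouth on its right near (220,220). The white posts in the tray are the ones meant. The four green cylinders at (267,270), (212,300), (381,348) and (471,333) are look-alikes, ruled out by colour. I'll confirm this in one enlarged crop.

```bash
cat > h.py <<'E'
import numpy as np,cv2
def ld(n,i=0): return dict(np.load(f"{n}{i}.npz"))
def ray(c,uv,z):
    d=c["R"].T@np.linalg.inv(c["intrinsics"])@np.array([uv[0],uv[1],1.]);o=-c["R"].T@c["t"]
    return o+d*(z-o[2])/d[2]
def proj(c,X):
    p=c["intrinsics"]@(c["R"]@np.asarray(X,float)+c["t"]);return p[:2]/p[2]
def red(c,roi):
    h=cv2.cvtColor(c["pixels"],cv2.COLOR_RGB2HSV);H,S,V=cv2.split(h)
    m=(((H<4)|(H>176))&(S>215)&(V>90)).astype(np.uint8)
    k=np.zeros_like(m);x0,y0,x1,y1=roi;k[y0:y1,x0:x1]=1;return m*k
E
python3 - <<'E'
from h import *
t=ld("top");s=ld("side")
im=t["pixels"][:,:,::-1]
a=cv2.resize(im[165:265,115:250],None,fx=5.5,fy=5.5,interpolation=cv2.INTER_CUBIC)
b=cv2.resize(im[190:305,300:432],None,fx=5,fy=5,interpolation=cv2.INTER_CUBIC)
cv2.imwrite("pics/ch.png",a);cv2.imwrite("pics/tr.png",b)
m=red(t,(330,200,420,280));r=cv2.minAreaRect(cv2.findNonZero(m));print(m.sum(),r)
bp=cv2.boxPoints(r);print(bp)
P=np.array([ray(t,p,122) for p in bp]);print(P.round(0),P.mean(0))
m=red(s,(290,250,370,320));ys,xs=np.nonzero(m);print("side",m.sum(),xs.min(),xs.max(),ys.min(),ys.max())
E
```

```text
340 ((375.4385681152344, 239.66107177734375), (8.519848823547363, 53.656925201416016), 27.597293853759766)
[[359.2349  261.4637 ]
 [384.0917  213.91158]
 [391.64224 217.85843]
 [366.78543 265.41058]]
[[ 437. -219.  122.]
 [ 540. -271.  122.]
 [ 532. -287.  122.]
 [ 429. -235.  122.]] [ 484.25321796 -253.14659482  122.        ]
side 738 303 359 261 304
```

View pics/ch.png

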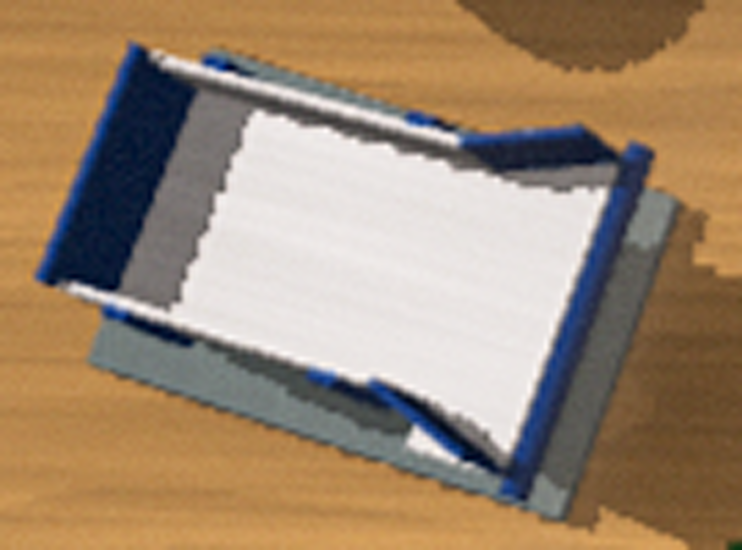

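View pics/tr.png

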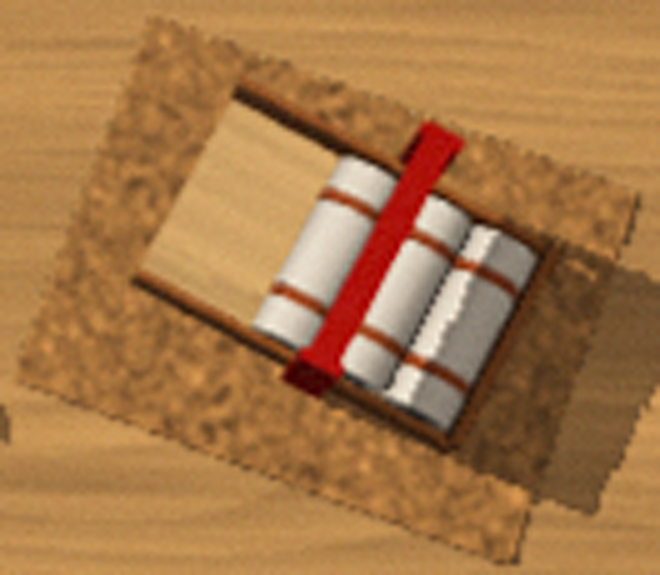

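The crops confirm that tr.png holds the three white, banded posts, with the lip on the left. In ch.png the guide rail's ends are at about (640,152) and (517,492), and the end stop's top runs from (135,48) to (42,278).

```bash
python3 - <<'E'
from h import *
t=ld("top");s=ld("side")
ch=lambda u,v:(115+u/5.5-.4,165+v/5.5-.4); tr=lambda u,v:(300+u/5-.4,190+v/5-.4)
A=ray(t,ch(640,152),100);B=ray(t,ch(517,492),100)
print("rail",A,B,np.linalg.norm(A-B)); C=(A+B)/2
# end stop top: x~200, z ~34 above floor
z=100-200*np.sin(.2443)+34*np.cos(.2443)
S1=ray(t,ch(135,48),z);S2=ray(t,ch(42,278),z);print("stop",S1,S2,np.linalg.norm(S1-S2))
M=(S1+S2)/2;d=M-C;print("yaw C->stop",np.degrees(np.arctan2(d[1],d[0])),np.linalg.norm(d[:2]),"yaw rail",np.degrees(np.arctan2(*(A-B)[[1,0]]))+90, "yaw stop",np.degrees(np.arctan2(*(S1-S2)[[1,0]]))+90)
mat=[ray(t,tr(*p),4) for p in((150,15),(640,200),(518,562),(18,383))]
m=np.array(mat);print("mat",m.round(),m.mean(0),[np.linalg.norm(m[i]-m[i-1]).round() for i in range(4)])
for a,b in((1,0),(2,3)):print("matyaw",np.degrees(np.arctan2(*(m[b]-m[a])[[1,0]])))
H=[ray(t,tr(*p),122) for p in((444,135),(320,361))];h=(H[0]+H[1])/2
print("handle",H,h,np.linalg.norm(H[0]-H[1]),"trayyaw",np.degrees(np.arctan2(*(H[0]-H[1])[[1,0]]))+90)
L=[ray(t,tr(*p),4+22) for p in((235,100),(140,270))];print("lip",L)
for n,X in(("h0",H[0]),("h1",H[1]),("railA",A),("railB",B),("mat",m[0])):print(n,proj(s,X))
E
python3 -c "
import cv2
i=cv2.imread('pics/side0.png')
a=cv2.resize(i[155:350,235:400],None,fx=3,fy=3,interpolation=cv2.INTER_CUBIC);cv2.imwrite('pics/sc.png',a)"
```

```text
rail [584.39828879  63.48494205 100.        ] [446.07587946 103.88163468 100.        ] 144.1005957624248
stop [626.61708561 276.4066178   84.61499995] [529.57416542 305.56038879  84.61499995] 101.32754177895414
yaw C->stop 73.13140145741573 216.62081002160016 yaw rail 73.71969600018579 yaw stop 73.278606904359
mat [[ 615. -155.    4.]
 [ 530. -391.    4.]
 [ 357. -333.    4.]
 [ 434.  -97.    4.]] [ 484.18571133 -244.03486256    4.        ] [np.float64(190.0), np.float64(251.0), np.float64(183.0), np.float64(248.0)]
matyaw 70.3061842177506
matyaw 71.86343500642556
handle [array([ 534.36108655, -280.10134457,  122.        ]), array([ 436.10112213, -228.5381975 ,  122.        ])] [ 485.23110434 -254.31977104  122.        ] 110.96746704547294 trayyaw 62.31119460743904
lip [array([ 568.94833428, -195.71571685,   26.        ]), array([ 486.73785138, -152.98097685,   26.        ])]
h0 [358.07666038 263.09044448]
h1 [303.03474619 262.50831978]
railA [311.23831558 198.33593147]
railB [255.87498994 203.13954047]
mat [361.32746553 268.5684947 ]
```

View pics/sc.png

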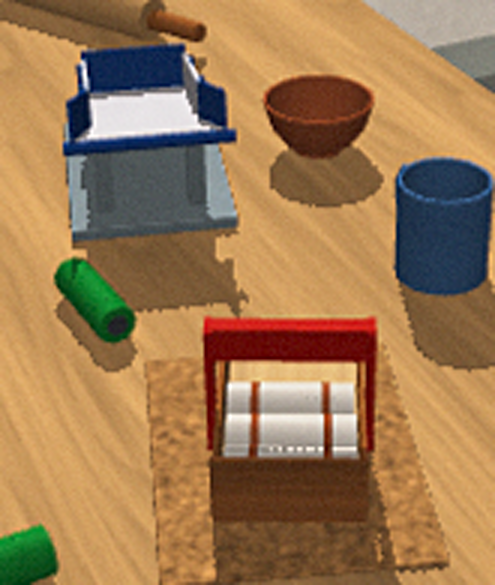

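The side view agrees with the top-view points to within 2 px. I take the handle at (485,-254,109), tray yaw about 62°, and the channel origin at (516,87,100) with yaw 73.3°. The tray origin sits over the mat centre, as expected. Next I approach above the handle.

```bash
python3 -m jog '[[0,0,0,0,0,5.5,100],[0,0,0,0,0,5.6,100],[-25,-14,-3,0,0,0,100],[-43,-24,-4,0,0,0,100],[-44,-25,-4,0,0,0,100],[-44,-25,-4,0,0,0,100],[-44,-25,-4,0,0,0,100],[-44,-25,-4,0,0,0,100],[-44,-25,-4,0,0,0,100],[-44,-25,-4,0,0,0,100],[-44,-25,-4,0,0,0,100],[-44,-25,-4,0,0,0,100]]' && python3 -m jog '[[-44,-25,-4,0,0,0,100],[-44,-25,-4,0,0,0,100],[-19,-34,9,0,0,0,100],[-19,-34,9,0,0,0,100],[-19,-34,9,0,0,0,100],[-19,-34,9,0,0,0,100],[-19,-34,9,0,0,0,100],[-19,-34,9,0,0,0,100],[-19,-34,9,0,0,0,100],[-15,-30,5,0,0,0,100],[0,0,0,0,0,0,100],[0,0,0,0,0,0,100]]'; cat > d.py <<'E'
# delta from measured TCP to target pos + yaw of tool y (deg)
import sys,numpy as np
from cell import robot
from scipy.spatial.transform import Rotation as Ro
o=robot.observe();R=o["tcp_rot"];a=[float(v) for v in sys.argv[1:6]]
def tool(yaw,pitch):
    c,s=np.cos(np.radians(yaw)),np.sin(np.radians(yaw))
    T=np.array([[-s,c,0],[c,s,0],[0,0,-1.]])
    return T@Ro.from_rotvec([-pitch,0,0],degrees=True).as_matrix()
if __name__=="__main__":
    T=tool(a[3],a[4])
    print("t",o["time"],"pos",o["tool_pos"].round(1),"w",o["width"],"F",o["wrist_force"].round(1))
    print("shift",(R.T@(np.array(a[:3])-o["tool_pos"])).round(1),"turn",Ro.from_matrix(R.T@T).as_rotvec(degrees=True).round(2))
E
python3 d.py 485 -254 90.3 62.3 0
```

```text
time: 1.6
tool_pos: [425.8, 144.0, 241.6]
tcp_rot: [[-0.886, 0.464, -0.0], [0.464, 0.886, 0.0], [0.0, -0.0, -1.0]]
wrist_force: [0.5, 0.7, 0.8]
width: 85.4
finger_force: 0.0
time: 3.1
tool_pos: [486.5, -245.2, 181.3]
tcp_rot: [[-0.886, 0.464, -0.001], [0.464, 0.886, 0.001], [0.001, 0.001, -1.0]]
wrist_force: [0.2, 0.9, -0.4]
width: 85.2
finger_force: 0.0
t 3.1 pos [ 486.5 -245.2  181.3] w 85.1586314765216 F [ 0.2  0.9 -0.4]
shift [-2.9 -8.6 91. ] turn [ 0.03 -0.07  0.04]
```

```bash
sed -i 's/\[-pitch,0,0\]/[pitch,0,0]/' d.py; python3 -m jog '[[-3,-8,0,0,0,0,100],[0,-1,20,0,0,0,100],[0,0,25,0,0,0,100],[0,0,25,0,0,0,100],[0,0,15,0,0,0,100],[0,0,6,0,0,0,100],[0,0,0,0,0,0,60],[0,0,0,0,0,0,30]]' 90 && python3 -m jog '[[0,0,0,0,0,0,5],[0,0,0,0,0,0,0],[0,0,0,0,0,0,0],[0,0,0,0,0,0,0],[0,0,0,0,0,0,0],[0,0,0,0,0,0,0]]' 90; python3 d.py 485 -254 90.3 62.3 0
```

```text
time: 4.1
tool_pos: [486.0, -255.4, 91.6]
tcp_rot: [[-0.886, 0.464, 0.001], [0.464, 0.886, -0.001], [-0.002, -0.0, -1.0]]
wrist_force: [0.2, 0.4, 1.1]
width: 51.8
finger_force: 0.0
time: 4.85
tool_pos: [486.1, -254.6, 91.3]
tcp_rot: [[-0.886, 0.463, 0.002], [0.463, 0.886, 0.001], [-0.001, 0.001, -1.0]]
wrist_force: [2.1, 5.0, 5.3]
width: 9.1
finger_force: 88.6
t 4.85 pos [ 486.1 -254.6   91.3] w 9.120869468558867 F [2.1 5.  5.3]
shift [1.2 0.  1. ] turn [0.08 0.07 0.09]
```

```bash
python3 -m jog '[[0,0,-4,0,0,0,0],[0,0,-8,0,0,0,0],[0,0,-10,0,0,0,0],[0,0,-10,-1,0,0,0],[0,0,-12,-2,0,0,0],[0,0,-12,-2,0,0,0],[0,0,-12,-1,0,0,0],[0,0,-12,0,0,0,0],[0,0,-8,0,0,0,0],[0,0,-4,0,0,0,0],[0,0,0,0,0,0,0],[0,0,0,0,0,0,0]]'; python3 - <<'E'
from cell import robot
import cv2,numpy as np
ims=[]
for n,(x0,y0,x1,y1) in(("top",(300,180,440,310)),("side",(260,180,400,310))):
    c=robot.read_camera(n);np.savez(f"{n}1.npz",**{k:np.array(v) for k,v in c.items()})
    ims.append(cv2.resize(c["pixels"][y0:y1,x0:x1,::-1],None,fx=2.8,fy=2.8,interpolation=cv2.INTER_CUBIC))
cv2.imwrite("pics/l1.png",np.hstack(ims))
E
```

```text
time: 6.35
tool_pos: [483.2, -258.6, 182.0]
tcp_rot: [[-0.886, 0.461, 0.048], [0.464, 0.881, 0.093], [0.001, 0.105, -0.994]]
wrist_force: [0.3, 0.3, -6.5]
width: 9.1
finger_force: 88.2
```

View pics/l1.png

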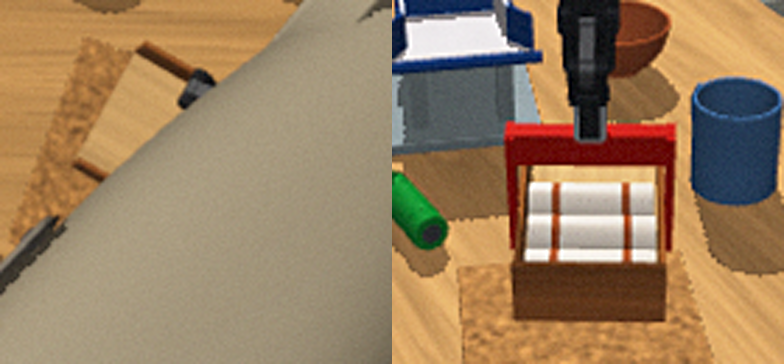

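The side view shows the tray held at the middle of its bar with all three posts aboard against the back wall. The fingertips look high on the bar, at about (590,140) in the crop, so I'll check the bar's height against the TCP and the lip position from the top view.

```bash
python3 - <<'E'
from h import *
from cell import robot
o=robot.observe();p=o["tool_pos"];R=o["tcp_rot"]
s=ld("side",1);t=ld("top",1)
g=p-R[:,2]*18.7
print("tcp px",proj(s,p),"grasp px",proj(s,g))
m=red(s,(295,215,380,280))
ys,xs=np.nonzero(m);print(xs.min(),xs.max(),ys.min(),ys.max())
for x in(305,310,320,345,355,365,370):
    c=np.nonzero(m[:,min(x,639)])[0];
    if len(c):print(x,c.min(),c.max())
# predicted bar corners if bar centre = grasp point
for y in(-58,58):
  for z in(-13,13):
    print(y,z,proj(s,g+R[:,1]*-7+ -R[:,0]*-y*-1 - R[:,2]*z))
# predicted lip corners in top, wall tops
for y in(-48,48): print("lip",proj(t,g+R[:,1]*92+R[:,0]*-y-R[:,2]*-83))
E
```

```text
tcp px [330.23895862 238.73362291] grasp px [330.13865884 231.03268748]
301 360 224 267
305 225 238
310 225 238
320 225 237
345 225 237
355 225 238
-58 -13 [300.0660802  238.36423066]
-58 13 [299.40932932 227.52618229]
58 -13 [360.32417646 238.87627382]
58 13 [360.69943159 227.98441741]
lip [326.52422942 236.8400381 ]
lip [348.40713773 198.06609882]
```

```bash
cat > lip.py <<'E'
# lip.py x(along channel from mouth, horiz) y(left) z(world) pitch(lip down): shift/turn to put lip there
import sys,numpy as np
from cell import robot
from scipy.spatial.transform import Rotation as Ro
sys.argv+=["0"]*5
from d import tool
o=robot.observe();R=o["tcp_rot"];p=o["tool_pos"];L=np.array([0,92,64.3])
M=np.array([520.5,101.3,96.4]);c,s=np.cos(np.radians(73.3)),np.sin(np.radians(73.3))
B=np.array([[c,-s,0],[s,c,0],[0,0,1.]])
print("t",o["time"],"tcp",p.round(1),"lip in mouth axes",(B.T@(p+R@L-M)).round(1),"pitch",np.degrees(np.arcsin(-R[2,1])).round(1),"F",o["wrist_force"].round(1))
x,y,z,pi=map(float,sys.argv[1:5]);T=tool(73.3,pi)
q=M+B@[x,y,0];q[2]=z;q=q-T@L
print("target tcp",q.round(1),"shift now-axes",(R.T@(q-p)).round(1),"turn",Ro.from_matrix(R.T@T).as_rotvec(degrees=True).round(2),"shift after turn",(T.T@(q-p)).round(1))
E
python3 lip.py -30 0 125 -6
```

```text
t 6.45 tcp [ 483.1 -258.6  182. ] lip in mouth axes [-259.   -86.2   31.3] pitch -6.0 F [-0.2  0.5 -6.4]
target tcp [483.7 -21.5 179.3] shift now-axes [109.5 208.8  24.8] turn [  0.02   1.09 -10.88] shift after turn [ 67.6 225.7  26.4]
```

```bash
python3 -m jog '[[0,0,0,0,0.1,-1,0],[0,0,0,0,0.2,-2,0],[0,0,0,0,0.25,-2.5,0],[0,0,0,0,0.25,-2.5,0],[0,0,0,0,0.2,-1.9,0],[0,0,0,0,0.1,-1,0],[1,4,0.5,0,0,0,0],[2.5,8,1,0,0,0,0],[3.6,12,1.4,0,0,0,0],[4.5,15,1.7,0,0,0,0],[5,16.5,1.9,0,0,0,0],[5,16.5,1.9,0,0,0,0]]' && python3 -m jog '[[5,16.5,1.9,0,0,0,0],[5,16.5,1.9,0,0,0,0],[5,16.5,1.9,0,0,0,0],[5,16.5,1.9,0,0,0,0],[5,16.5,1.9,0,0,0,0],[5,16.5,1.9,0,0,0,0],[4.5,15,1.8,0,0,0,0],[4,13,1.5,0,0,0,0],[3,10,1.2,0,0,0,0],[2,6,1,0,0,0,0],[1,3,0.5,0,0,0,0],[0,0,0,0,0,0,0]]'; python3 lip.py 0 0 125 -6
python3 - <<'E'
from cell import robot
import cv2,numpy as np
ims=[]
for n,(x0,y0,x1,y1) in(("top",(160,150,300,280)),("side",(230,130,370,260))):
    c=robot.read_camera(n);np.savez(f"{n}2.npz",**{k:np.array(v) for k,v in c.items()})
    ims.append(cv2.resize(c["pixels"][y0:y1,x0:x1,::-1],None,fx=2.8,fy=2.8,interpolation=cv2.INTER_CUBIC))
cv2.imwrite("pics/l2.png",np.hstack(ims))
E
```

```text
time: 7.95
tool_pos: [483.4, -181.7, 181.7]
tcp_rot: [[-0.958, 0.285, 0.031], [0.287, 0.953, 0.1], [-0.001, 0.105, -0.995]]
wrist_force: [-0.2, 0.2, -6.2]
width: 9.1
finger_force: 88.2
time: 9.45
tool_pos: [483.1, -29.8, 179.5]
tcp_rot: [[-0.958, 0.286, 0.031], [0.287, 0.953, 0.1], [-0.001, 0.104, -0.995]]
wrist_force: [0.2, -0.2, -6.6]
width: 8.9
finger_force: 88.2
t 9.45 tcp [483.1 -29.8 179.5] lip in mouth axes [-38.1  -1.8  28.8] pitch -6.0 F [ 0.2 -0.2 -6.6]
target tcp [492.3   7.2 179.3] shift now-axes [ 1.8 37.9  4.2] turn [-0.01  0.04  0.01] shift after turn [ 1.8 37.9  4.2]
```

View pics/l2.png

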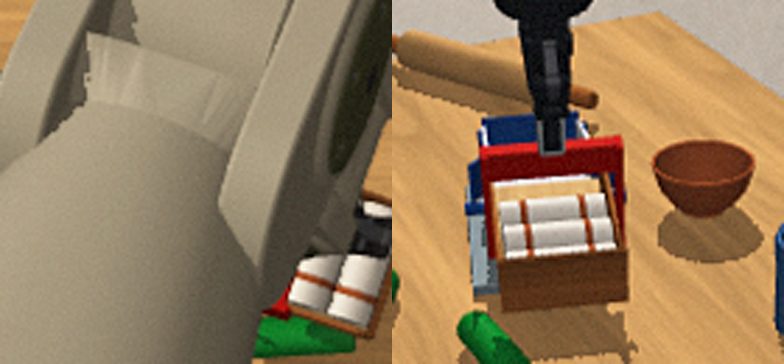

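The side view shows the posts still aboard and the lip just short of the rail. The arm hides the top view, so I'll check sideways alignment from the bar ends in the side view.

```bash
python3 - <<'E'
from h import *
from cell import robot
o=robot.observe();p=o["tool_pos"];R=o["tcp_rot"];g=p-R[:,2]*18.7
s=ld("side",2);m=red(s,(245,165,330,200))
ys,xs=np.nonzero(m);print(xs.min(),xs.max(),ys.min(),ys.max())
for v in range(178,192,3):
    c=np.nonzero(m[v])[0];print(v,c.min(),c.max())
for y in(-58,58):
  for z in(-13,13): print(y,z,proj(s,g-R[:,1]*7-R[:,0]*y-R[:,2]*z).round(1))
s=ld("side");h=cv2.cvtColor(s["pixels"],cv2.COLOR_RGB2HSV);H,S,V=cv2.split(h)
b=((H>105)&(H<125)&(S>150)&(V>40));
for v in(198,200,202,204,206):
    c=np.nonzero(b[v,240:330])[0]+240;print("rail",v,c.min(),c.max())
# rail ends predicted: centre C +-72 along channel y, top
C=np.array([515.2,83.7,100]);yv=np.array([-.958,.287,0])
for k in(72,-72):
  for x in (-10,2):print(k,x,proj(s,C+yv*k+np.array([.287,.958,0])*(x+4)).round(1))
E
```

```text
262 311 179 199Traceback (most recent call last):
  File "<stdin>", line 7, in <module>
    return umr_minimum(a, axis, None, out, keepdims, initial, where)
ValueError: zero-size array to reduction operation minimum which has no identity
```

```bash
python3 - <<'E'
from h import *
from cell import robot
o=robot.observe();p=o["tool_pos"];R=o["tcp_rot"];g=p-R[:,2]*18.7
s=ld("side",2);m=red(s,(245,165,330,215))
for u in (264,268,272,300,305,309):
    c=np.nonzero(m[:,u])[0];print(u,c.min(),c.max())
for y in(-58,58):
  for z in(-13,13): print(y,z,proj(s,g-R[:,1]*7-R[:,0]*y-R[:,2]*z).round(1))
s=ld("side");h=cv2.cvtColor(s["pixels"],cv2.COLOR_RGB2HSV);H,S,V=cv2.split(h)
b=((H>105)&(H<125)&(S>150)&(V>40));
for v in(198,200,202,204,206):
    c=np.nonzero(b[v,240:330])[0]+240;print("rail",v,c.min(),c.max())
C=np.array([515.2,83.7,100]);yv=np.array([-.958,.287,0])
for k in(72,-72):
  for x in (-10,2):print(k,x,proj(s,C+yv*k+np.array([.287,.958,0])*(x+4)).round(1))
E
```

```text
264 183 214
268 183 192
272 184 192
300 180 190
305 182 190
309 179 190
-58 -13 [261.5 194.7]
-58 13 [260.6 184.9]
58 -13 [312.1 190.6]
58 13 [311.9 180.8]
rail 198 258 310
rail 200 258 312
rail 202 258 306
rail 204 256 283
rail 206 257 259
72 -10 [255.9 204.1]
72 2 [255.8 202. ]
-72 -10 [311.5 199.5]
-72 2 [310.9 197.4]
```

Sideways, both the bar and the rail fit the prediction to about 1 mm. Next I bring the lip over the mouth and level off toward the start of the tip.

```bash
python3 -m jog '[[0.2,3,0.7,0,0,0,0],[0.2,6,1.5,0,0,0,0],[0.2,9,2.5,0,0,0,0],[0.2,9,2.5,0,0,0,0],[0,6,2,0,0,0,0],[0,4,1.5,0,0,0,0],[0,1.5,0.3,0,0,0,0],[0,0,0,0,0,0,0],[0,2.3,-1.7,2,0,0,0],[0,2.3,-1.7,2,0,0,0],[0,2.3,-1.7,2,0,0,0],[0,0,0,0,0,0,0]]'; python3 lip.py 0 -1 109 6
```

```text
time: 11.05
tool_pos: [495.9, 15.6, 178.4]
tcp_rot: [[-0.958, 0.285, 0.001], [0.285, 0.958, -0.0], [-0.001, -0.0, -1.0]]
wrist_force: [0.0, 1.0, -7.1]
width: 8.7
finger_force: 88.2
t 11.05 tcp [495.9  15.6 178.4] lip in mouth axes [ 2.9 -1.  17.7] pitch 0.0 F [ 0.   1.  -7.1]
target tcp [497.1  19.8 182.6] shift now-axes [ 0.1  4.3 -4.2] turn [5.99 0.07 0.13] shift after turn [ 0.1  3.9 -4.6]
```

```bash
python3 -m jog '[[0,1.3,-1.2,2,0,0,0],[0,1.4,-1.4,2,0,0,0],[0,1.5,-1.6,2,0,0,0],[0,2.3,-3.2,2,0,0,0],[0,2.3,-3.2,2,0,0,0],[0,2.3,-3.2,2,0,0,0],[0,2.3,-3.2,2,0,0,0],[0,2.3,-3.2,2,0,0,0],[0,2.3,-3.2,2,0,0,0],[0,2.3,-3.2,2,0,0,0],[0,2.3,-3.2,2,0,0,0],[0,0,0,0,0,0,0]]'; python3 lip.py 0 -1 108 26
python3 - <<'E'
from cell import robot
import cv2,numpy as np
c=robot.read_camera("side")
cv2.imwrite("pics/l3.png",cv2.resize(c["pixels"][100:240,220:360,::-1],None,fx=4,fy=4,interpolation=cv2.INTER_CUBIC))
E
```

```text
time: 12.55
tool_pos: [504.0, 42.1, 202.9]
tcp_rot: [[-0.958, 0.265, -0.107], [0.286, 0.888, -0.36], [-0.001, -0.375, -0.927]]
wrist_force: [0.4, 0.4, -2.9]
width: 8.9
finger_force: 89.1
t 12.55 tcp [504.   42.1 202.9] lip in mouth axes [-0.2 -1.2 12.4] pitch 22.0 F [ 0.4  0.4 -2.9]
target tcp [505.8  48.8 206.1] shift now-axes [ 0.2  5.2 -5.6] turn [3.97 0.08 0.06] shift after turn [ 0.2  4.8 -5.9]
```

View pics/l3.png

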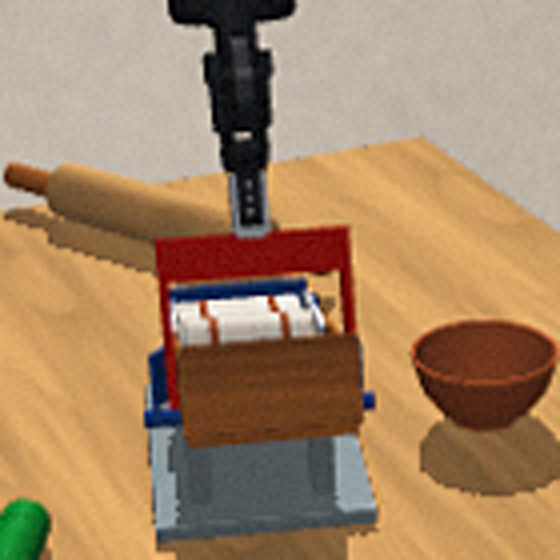

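The wrist load has dropped to 2.9 N, which is the tray alone, so the posts have rolled off. I wait, then retreat backwards and up along the tray's own axis.

```bash
python3 -m jog '[[0,0.5,-0.5,1,0,0,0],[0,0,0,0,0,0,0],[0,0,0,0,0,0,0],[0,0,0,0,0,0,0],[0,0,0,0,0,0,0],[0,0,0,0,0,0,0],[0,0,0,0,0,0,0],[0,0,0,0,0,0,0]]' && python3 -m jog '[[0,-4,-1,0,0,0,0],[0,-10,-2,0,0,0,0],[0,-15,-2,0,0,0,0],[0,-20,0,0,0,0,0],[0,-25,0,0,0,0,0],[0,-25,0,0,0,0,0],[0,-25,0,0,0,0,0],[0,-25,0,0,0,0,0],[0,-20,0,0,0,0,0],[0,-10,0,0,0,0,0],[0,0,0,0,0,0,0],[0,0,0,0,0,0,0]]'; python3 - <<'E'
from cell import robot
import cv2,numpy as np
ims=[]
for n,(x0,y0,x1,y1) in(("top",(115,150,255,290)),("side",(220,130,360,270))):
    c=robot.read_camera(n);np.savez(f"{n}4.npz",**{k:np.array(v) for k,v in c.items()})
    ims.append(cv2.resize(c["pixels"][y0:y1,x0:x1,::-1],None,fx=2.8,fy=2.8,interpolation=cv2.INTER_CUBIC))
cv2.imwrite("pics/l4.png",np.hstack(ims))
E
```

```text
time: 13.6
tool_pos: [503.7, 42.0, 203.3]
tcp_rot: [[-0.958, 0.265, -0.111], [0.287, 0.882, -0.374], [-0.001, -0.391, -0.921]]
wrist_force: [-0.1, -0.2, -2.4]
width: 9.0
finger_force: 89.1
time: 15.1
tool_pos: [456.8, -113.7, 277.5]
tcp_rot: [[-0.958, 0.264, -0.112], [0.287, 0.882, -0.374], [-0.0, -0.39, -0.921]]
wrist_force: [0.1, -0.1, -2.9]
width: 8.9
finger_force: 89.1
```

View pics/l4.png

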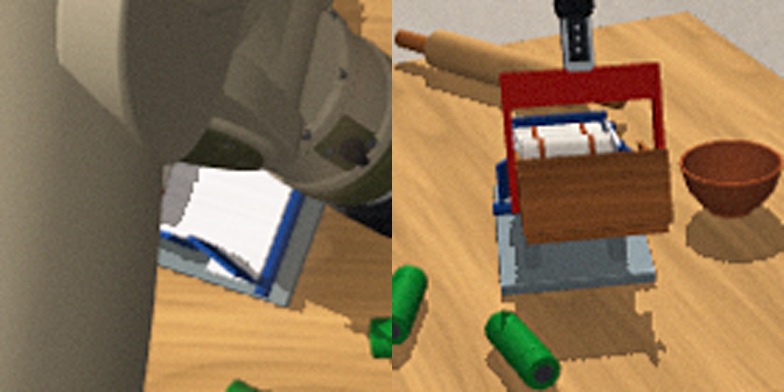

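The side view shows the banded posts well down the channel, and the mouth half of its floor is clear in the top view. Next I level the tray and carry it back over the mat.

```bash
python3 -m jog '[[0,0,0,-3,0,0,0],[0,0,0,-5,0,0,0],[0,0,0,-5,0,0,0],[0,0,0,-5,0,0,0],[0,0,0,-3.5,0,0,0],[0,0,0,-1.5,0,0,0],[0,0,0,0,0,0,0]]'; python3 d.py 480 -255.5 130 73.3 0
```

```text
time: 16.08
tool_pos: [456.7, -114.1, 277.5]
tcp_rot: [[-0.958, 0.287, -0.0], [0.287, 0.958, -0.001], [0.0, -0.001, -1.0]]
wrist_force: [0.6, -0.1, -2.6]
width: 8.9
finger_force: 89.1
t 16.075 pos [ 456.7 -114.1  277.5] w 8.947251829579542 F [ 0.6 -0.1 -2.6]
shift [ -63.  -128.7  147.6] turn [-0.04 -0.   -0.01]
```

```bash
python3 -m jog '[[-3,-6,7,0,0,0,0],[-7,-14,16,0,0,0,0],[-9,-18,20,0,0,0,0],[-9,-18,20,0,0,0,0],[-9,-18,21,0,0,0,0],[-9,-18,21,0,0,0,0],[-8,-16,20,0,0,0,0],[-6,-13,15,0,0,0,0],[-3,-7.5,7.5,0,0,0,0],[0,0,0,0,0,0,0],[0,0,0,0,0,0,0]]'; python3 d.py 480 -255.5 92 73.3 0
```

```text
time: 17.45
tool_pos: [480.7, -255.0, 131.0]
tcp_rot: [[-0.958, 0.287, 0.001], [0.287, 0.958, -0.001], [-0.002, -0.0, -1.0]]
wrist_force: [0.9, 0.4, -2.0]
width: 9.1
finger_force: 89.1
t 17.45 pos [ 480.7 -255.   131. ] w 9.053564327094154 F [ 0.9  0.4 -2. ]
shift [ 0.6 -0.7 39. ] turn [-0.01  0.09  0.03]
```

```bash
python3 -m jog '[[0,0,5,0,0,0,0],[0,0,10,0,0,0,0],[0,0,10,0,0,0,0],[0,0,7,0,0,0,0],[0,0,4,0,0,0,0],[0,0,2,0,0,0,0],[0,0,1,0,0,0,0],[0,0,0.5,0,0,0,0],[0,0,0,0,0,0,0]]'; python3 d.py 480 -255.5 92 73.3 0
```

```text
time: 18.58
tool_pos: [480.7, -254.8, 91.6]
tcp_rot: [[-0.958, 0.287, 0.002], [0.287, 0.958, 0.0], [-0.002, 0.001, -1.0]]
wrist_force: [-2.0, 4.0, 5.1]
width: 9.1
finger_force: 90.6
t 18.575 pos [ 480.7 -254.8   91.6] w 9.064362546337602 F [-2.   4.   5.1]
shift [ 0.5 -0.9 -0.4] turn [0.04 0.09 0.03]
```

Contact with the mat is confirmed: the vertical force has gone to +5 N. I release, rise and move aside for a final look.

```bash
python3 -m jog '[[0,0,0,0,0,0,10],[0,0,0,0,0,0,30],[0,0,0,0,0,0,60],[0,0,0,0,0,0,100],[0,0,0,0,0,0,100],[0,0,0,0,0,0,100],[0,0,-10,0,0,0,100],[0,0,-25,0,0,0,100],[0,0,-35,0,0,0,100],[0,0,-35,0,0,0,100],[0,0,-35,0,0,0,100],[0,0,-10,0,0,0,100]]' && python3 -m jog '[[0,-25,0,0,0,0,100],[0,-35,0,0,0,0,100],[0,-35,0,0,0,0,100],[0,-35,0,0,0,0,100],[0,-35,0,0,0,0,100],[0,-35,0,0,0,0,100],[0,-20,0,0,0,0,100],[0,0,0,0,0,0,100],[0,0,0,0,0,0,100]]'; python3 - <<'E'
from cell import robot
import cv2,numpy as np
c=robot.read_camera("top");np.savez("top5.npz",**{k:np.array(v) for k,v in c.items()})
cv2.imwrite("pics/l5.png",cv2.resize(c["pixels"][110:310,110:440,::-1],None,fx=2.4,fy=2.4,interpolation=cv2.INTER_CUBIC))
E
```

```text
time: 20.08
tool_pos: [481.4, -256.0, 244.0]
tcp_rot: [[-0.958, 0.287, 0.005], [0.287, 0.958, -0.003], [-0.005, -0.002, -1.0]]
wrist_force: [-0.7, -0.8, -0.2]
width: 85.4
finger_force: 0.0
time: 21.2
tool_pos: [417.4, -464.9, 240.7]
tcp_rot: [[-0.958, 0.287, 0.001], [0.287, 0.958, 0.001], [-0.0, 0.001, -1.0]]
wrist_force: [0.8, -0.2, -0.3]
width: 85.1
finger_force: 0.0
```

View pics/l5.png

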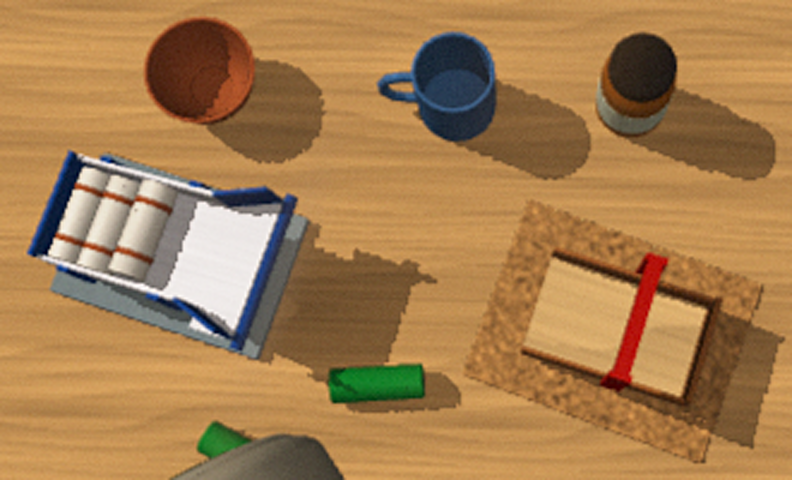

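All three posts lie crosswise behind the stop at about (78,216), (108,222) and (142,228). The empty tray is centred on its mat, and the jar, bowl and mug are undisturbed. The third post's spacing looks a little wide, so I'll check its position.

```bash
python3 - <<'E'
from h import *
from scipy.spatial.transform import Rotation as Ro
t=ld("top",5);c=lambda u,v:(110+u/2.4-.3,110+v/2.4-.3)
Rc=Ro.from_euler("ZY",[73.3,14],degrees=True).as_matrix();O=np.array([516.5,87.4,100])
o=-t["R"].T@t["t"]
# band pixel pairs (upper, lower band) per post, on the tops (z=34) of posts
for a,b in(((91,189),(68,240)),((120,193),(98,246)),((155,200),(131,254))):
    q=[]
    for p in(a,b):
        d=Rc.T@(t["R"].T@np.linalg.inv(t["intrinsics"])@np.array([*c(*p),1.]));e=Rc.T@(o-O)
        q.append(e+d*(33-e[2])/d[2])
    m=(q[0]+q[1])/2;print(m.round(1),"skew",np.degrees(np.arctan2(q[0][0]-q[1][0],q[0][1]-q[1][1])).round(1),np.linalg.norm(q[0]-q[1]).round(1))
E
```

```text
[178.    2.1  33. ] skew -177.0 51.8
[145.9  -1.2  33. ] skew -178.8 52.9
[108.9  -3.4  33. ] skew -176.9 53.8
```

```bash
python3 -c "
from cell import robot
print(robot.hand_in())"
```

```text
the job is handed in; nothing more can be done
None
```

I handed the job in at about 21 s: the three posts measure crosswise in single file against the end stop, the empty tray is flat in the middle of its mat and released, and the jar, bowl and mug are where they were; no verdict was returned.

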